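Slide the standing film roll into the empty pocket

TASK

Push the standing black film roll along the bench, low down near its foot so that it slides and does not tip over, through the open front of the empty yellow-floored pocket until its whole foot is inside, upright. Only push it, gently: do not grip, squeeze, lift or topple it. Leave the blue roll, the carton and the tape roll as they are, and finish with your hand off everything.

Things in the scene. Friction and masses are not known exactly. Their poses are not given: they have to be found in the camera images.
- black_roll: Tall roll of black stretch film standing on the bench: upright cylinder, diameter 60 mm, height 240 mm, 0.4 to 0.65 kg, brown core ring in its top. Origin: centre of its foot; z up its axis. Slides at about 2 to 5 N. Pushed up to 30 mm above the bench it slides; above 40 to 60 mm it tips over. Fingertips 40 mm apart across the push cradle it; lean the tool so its body clears the roll.
- free_pocket: Fixed pocket: yellow floor patch 100 (x) x 90 (y) mm level with the bench, steel walls 6 mm thick, 30 mm high at its back and both sides, open (the mouth) towards the robot. Origin: centre of the floor. x: mouth (-50 mm) to inner face of back wall (+50 mm); y: to the left wall (inner faces +-45 mm); z up; yaw up to 0.25 rad. This one is empty: the black roll goes here. Left or right of the other.
- taken_pocket: Fixed pocket: yellow floor patch 100 (x) x 90 (y) mm level with the bench, steel walls 6 mm thick, 30 mm high at its back and both sides, open (the mouth) towards the robot. Origin: centre of the floor. x: mouth (-50 mm) to inner face of back wall (+50 mm); y: to the left wall (inner faces +-45 mm); z up; yaw up to 0.25 rad. This one already holds the blue roll.
- blue_roll: Roll of blue film, 60 mm in diameter, 240 mm tall, standing loose in the other pocket; leave it. Origin: centre of its foot, z up.
- carton: Small closed brown carton, 90 (x) x 60 (y) x 65 (z) mm, loose on the bench at one side; leave it. Origin: centre of its underside.
- tape: Roll of brown packing tape lying flat, 100 mm outside and 76 mm inside diameter, 48 mm high, loose on the bench at one side; leave it. Origin: centre of its underside.
Not all that is in view belongs to the job. Of the things that look like the tape, take the one that is farthest to the robot's left at the start.

How it is judged:
At the end, for the whole second after the job is handed in: The black roll stands upright (0.05 rad) and at rest on the bench in the empty pocket, its whole foot past the mouth (centre at most 22 mm short of the pocket centre) and between the walls; the blue roll, carton and tape are upright (0.1 rad) and within 25 mm of their starts (x of black_roll in the frame of free_pocket between -0.022 and 0.026 m and y of black_roll in the frame of free_pocket between -0.02 and 0.02 m and height (world z) of black_roll below 0.004 m and angle between black_roll's own z axis and vertical below 0.05 rad and linear speed of black_roll below 0.02 m/s and distance of each of blue_roll, carton, tape from where it was at the start of the episode below 0.025 m and angle between each of blue_roll, carton, tape's own z axis and vertical below 0.1 rad); the robot touches nothing.
It fails at once if the black roll is toppled (leans more than 0.3 rad) (angle between black_roll's own z axis and vertical above 0.3 rad).
It fails at once if the black roll is lifted off the bench (foot centre more than 15 mm up) (height (world z) of black_roll above 0.015 m).
It fails at once if the black roll is gripped, squeezed or shoved hard (more than 36 N between fingers and roll) (contact force between the fingers and black_roll above 36 N).
It fails at once if the blue roll, the carton or the tape roll is moved more than 25 mm (distance of any of blue_roll, carton, tape from where it was at the start of the episode above 0.025 m).
It also fails if it takes over 72 s, if anything falls off the work surface, if the arm or the gripper's body presses on something with over 40 N, if the wrist force passes 120 N, or if a joint passes its speed limit or range.

ROBOT

A 6-joint arm with a two-finger parallel gripper is mounted at the origin on the work surface. World frame = base frame: x ahead of the robot, y to its left, z up, the work surface at z = 0. Lengths are in m, angles in rad, forces in N, time in s.
With the tool pointing down it reaches from about 0.325 to 0.75 m from the base axis. Payload 7.6 kg.
Tool frame: the origin (TCP) lies midway between the tips of the shut fingers; the grasp point (between the pads) lies 19 mm behind it (r.tcp_to_grasp is the distance from the TCP to the grasp point, in m); z points along the fingers, y is the line along which they close (so a half turn about z gives the same grasp; the last joint's range is limited). The gripper opens to 85 mm and grips with 20 to 120 N. Pads are 22 mm wide; open, the fingers measure 114 mm over their backs; the gripper's body (76 mm by 85 mm) begins 54 mm behind the grasp point. The pads swing forward as they close: fully open they stand 13 mm farther back than shut.
Start: joints at [-1.253, 0.052, 1.401, -0, 1.689, -0.07], TCP at [0.199, -0.486, 0.231] pointing down, gripper open.
Joint ranges: [-2.9, 2.9], [-0.91, 2.17], [0.12, 2.37], [-1.06, 4.2], [0.26, 2.73], [-2.93, 2.93]. Speed limits (rad/s): [2.57, 2.57, 3.01, 3.14, 3.14, 3.14].

INTERFACE

Orientations are given as a unit quaternion [w, x, y, z].
In Python, from rig import r gives the robot as it stands. The module is installed in compiled form; this text tells all that it offers.
- The arm moves only by the shell command python3 -m jog FILE [FORCE], which reads ROWS from the file FILE. ROWS is a JSON list of rows, 1 to 8 of them, each an object with the fields aperture (the finger opening in m), tx, ty, tz (the shift in m), ax, ay, az (a rotation vector in rad); a field left out counts as zero (the opening has to be given); each row is the pose to reach, as a shift and turn from the pose commanded when the command began, along the tool's axes at that moment; what a row does not reach only later rows make up. A row lasts 1/12 s, in which the tool goes at most 0.0417 m and 0.125 rad, less where a joint would pass 70% of its speed; a pose out of reach is approached as far as the arm can. The fingers move at their own pace and stop on an object; FORCE is the grip in N (left out, the last holds). Time passes only in rows, so rows that do not move let the fingers close. It prints the time, the measured TCP pose, the force, the opening and the grip force at its end. Input that does not fit is refused with a message, and nothing moves.
- r.read_state(): the state, without advancing time (a new reading comes with each control period).
- r.read_camera(name): name is "scene" or "top"; returns the picture (384x512x3 uint8, red, green, blue); there is no depth.
- r.camera_info(name): a dict with "intrinsics" (3x3 intrinsics, pixels), "R" (3x3) and "t" (3): a world point X has camera coordinates R X + t. Camera axes: x right, y down, z forward; pixel columns grow to the right and rows downward; lengths in m; the calibration is good to about 2 mm. A picture is of the moment at which its call begins. camera_info takes no time and is no camera call.
- r.close_job(): hands the job in; it is judged then, once.
The state is a dict: "time_s": time; "q": joint angles; "joint_vel": joint speeds; "tau": joint torques, N m; "eef_pos": TCP position; "tool_rot": TCP orientation; "ft_force": force on the tool from outside, world axes, zero at the start; "moment": the same for the moment, N m; "width": finger opening in m; "gripper_force": force on a finger pad.
Only numpy, scipy, OpenCV 4.12 (cv2) and the standard library are available. Lean on these libraries where they do the work, as an engineer would, in place of code of your own. Each camera call takes 0.05 s, during which the arm holds its last target. There are 200 camera calls.

## Working session

There is one attempt and no reset: what is moved stays moved. The work goes in short steps, Python scripts to look and compute and a shell command to move; the robot and the scene stay as the last step left them, time stands still between calls to the robot, and variables do not carry over. Pictures are saved under pics/ and viewed, at most 10 in all, crops included, and the job is handed in when it is done.

```bash
mkdir -p pics
python3 - <<'E'
from rig import r
import cv2
for n in("top","scene"):
    im=r.read_camera(n); cv2.imwrite(f"pics/{n}0.png",im[:,:,::-1])
    c=r.camera_info(n); print(n,c["intrinsics"],c["R"],c["t"])
s=r.read_state(); print(s["time_s"],s["eef_pos"],s["tool_rot"],s["width"])
E
```

```text
top [[388.8746506    0.         256.00275476]
 [  0.         388.8746506  190.45092782]
 [  0.           0.           1.        ]] [[-0.08649538 -0.99624258  0.00439083]
 [-0.97080984  0.08329595 -0.22492232]
 [ 0.22371145 -0.0237174  -0.97436681]] [-0.01030629  0.56080505  1.03207488]
scene [[478.96825446   0.         248.21289248]
 [  0.         478.96825446 186.25352668]
 [  0.           0.           1.        ]] [[-0.89224431  0.45152428 -0.00509033]
 [ 0.34432444  0.67303029 -0.65457689]
 [-0.29213141 -0.58579523 -0.7559783 ]] [ 0.53300932 -0.11814683  1.58804467]
0.1 [ 0.19844807 -0.48577085  0.23055053] [-6.84454723e-04  9.81260753e-01  1.92683307e-01 -9.63445901e-05] 0.0851659391650728
```

View pics/top0.png

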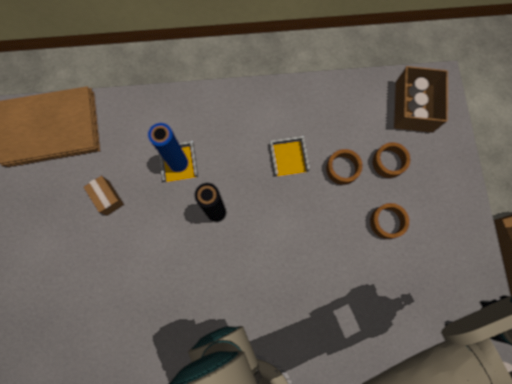

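View pics/scene0.png

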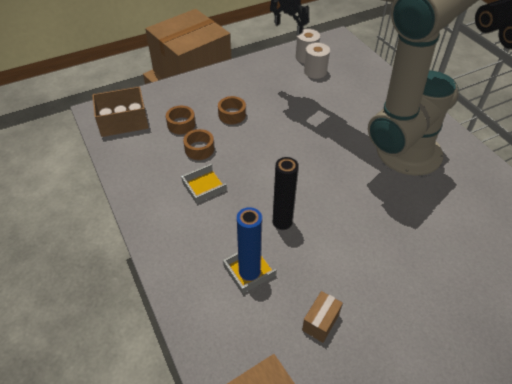

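The top view shows the blue roll in the left pocket (foot about (180,165)) and the black roll with its foot at about (214,213) and top at (206,194). The empty pocket is at (290,157) and the carton at (103,195). There are three tape-like rings, at (345,166), (391,160) and (390,221). Image left is robot left, so the tape is the one at (345,166). I'll confirm this in an enlarged crop.

```bash
cat > h.py <<'E'
from rig import r
import numpy as np, cv2
def ray(n,u,v,z):
    c=r.camera_info(n);K,R,t=map(np.array,(c["intrinsics"],c["R"],c["t"]))
    o=-R.T@t; d=R.T@np.linalg.solve(K,[u,v,1]); return o+d*(z-o[2])/d[2]
def proj(n,X):
    c=r.camera_info(n);K,R,t=map(np.array,(c["intrinsics"],c["R"],c["t"]))
    p=(np.atleast_2d(X)@R.T+t)@K.T; return p[:,:2]/p[:,2:]
def crop(n,x0,y0,w,h,s,f):
    im=r.read_camera(n)[y0:y0+h,x0:x0+w,::-1]
    cv2.imwrite(f,cv2.resize(im,None,fx=s,fy=s,interpolation=cv2.INTER_CUBIC))
E
python3 - <<'E'
from h import *
crop("top",185,115,200,120,4,"pics/c1.png")
for p in[(345,166),(391,160),(390,221)]: print("ring",ray("top",*p,.024))
E
```

```text
ring [ 0.61865535 -0.32925739  0.024     ]
ring [ 0.62543888 -0.46865557  0.024     ]
ring [ 0.44422828 -0.43563676  0.024     ]
```

View pics/c1.png

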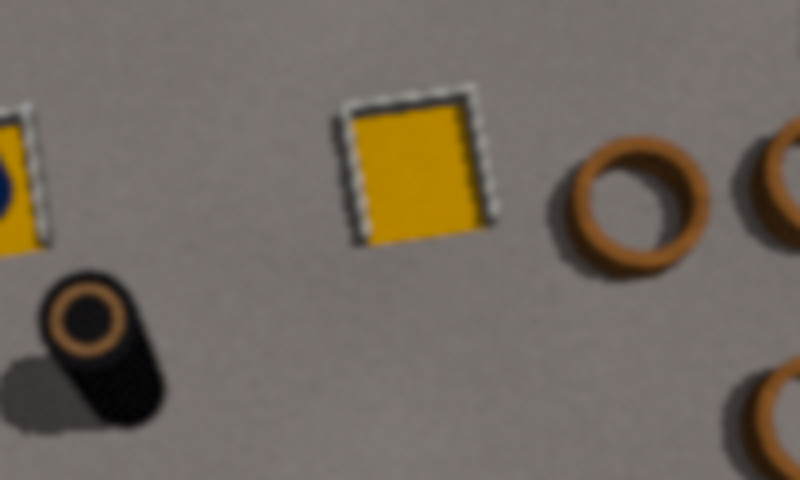

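The crop confirms it: the ring at crop (640,207) is the left-most of the three, and it stands just right of the empty pocket. The black roll's top ring is at crop (87,319). The empty pocket's floor mouth corners are at (368,246) and (488,228). I'll fit the poses.

```bash
cat > fit.py <<'E'
from h import *
from scipy.optimize import least_squares
px=np.array([(343,104),(474,87),(497,221),(357,243),(368,246),(488,229)])/4+[185-.375,115-.375]
L=np.array([(.056,.051,.03),(.056,-.051,.03),(-.05,-.051,.03),(-.05,.051,.03),(-.05,.045,0),(-.05,-.045,0)])
def W(p):
    c,s=np.cos(p[2]),np.sin(p[2]); return L@np.array([[c,-s,0],[s,c,0],[0,0,1]]).T+[p[0],p[1],0]
f=least_squares(lambda p:(proj("top",W(p))-px).ravel(),[.6,-.2,0])
print("pocket",f.x); print((proj("top",W(f.x))-px).round(1).tolist())
print("roll top",ray("top",87/4+184.6,319/4+114.6,.24),"cam",ray("top",0,0,0))
print("roll foot scene?",proj("scene",[ray("top",87/4+184.6,319/4+114.6,.24)]))
# foot from bottom of silhouette: tangent px crop(127,427)
print("foot edge",ray("top",127/4+184.6,427/4+114.6,0))
print("carton",ray("top",103,195,.06),"blue",ray("top",160,133,.24))
E
python3 fit.py
```

```text
pocket [ 0.66181988 -0.16736805  0.05177146]
[[-0.7, -0.1], [0.1, -0.2], [0.3, -0.1], [1.1, -1.0], [-0.2, 0.6], [-0.7, 0.9]]
roll top [0.51801719 0.06270403 0.24      ] cam [1.29957913 0.73934562 0.        ]
roll foot scene? [[286.69473771 164.76171295]]
foot edge [0.48982647 0.06382364 0.        ]
carton [0.58247448 0.37184013 0.06      ] blue [0.68035697 0.16618703 0.24      ]
```

```bash
cat > g.py <<'E'
from h import *
import sys
from scipy.spatial.transform import Rotation as Ro
# g.py x y z dir_angle lean sign : delta in tool axes. sign=+1 tool x along push dir, -1 against
def rel(x,y,z,a,th,sg):
    s=r.read_state(); q=np.array(s["tool_rot"]); R0=Ro.from_quat(q[[1,2,3,0]])
    d=np.array([np.cos(a),np.sin(a),0]);u=np.array([0,0,1.])
    X=sg*(d*np.cos(th)+u*np.sin(th));Z=d*np.sin(th)-u*np.cos(th)
    R1=Ro.from_matrix(np.c_[X,np.cross(Z,X),Z])
    print("t",round(s["time_s"],2),"tcp",np.round(s["eef_pos"],4),"w",round(s["width"],3),"F",np.round(s["ft_force"],1))
    print("push axis in tool",np.round(R0.inv().apply(d),3),"up",np.round(R0.inv().apply(u),3))
    print("shift",np.round(R0.inv().apply(np.array([x,y,z])-s["eef_pos"]),4),"rot",np.round((R0.inv()*R1).as_rotvec(),3))
if __name__=="__main__": rel(*map(float,sys.argv[1:]))
E
echo '[{"aperture": 0.04, "tz": -0.04}, {"aperture": 0.04, "tz": -0.08}, {"aperture": 0.04, "tz": -0.11}, {"aperture": 0.04, "tz": -0.11}]' > m.json && python3 -m jog m.json
python3 g.py 0.509 0.16 0.34 -1.474 0 -1
```

```text
time_s: 0.48
eef_pos: [0.1989, -0.487, 0.3488]
tool_rot: [0.006, 0.981, 0.193, 0.001]
ft_force: [-0.4, -0.5, 1.0]
width: 0.0405
gripper_force: 0.0
t 0.48 tcp [ 0.1989 -0.487   0.3488] w 0.041 F [-0.4 -0.5  1. ]
push axis in tool [-0.287  0.958  0.011] up [-0.001  0.011 -1.   ]
shift [ 0.5318 -0.4817  0.0029] rot [ 0.009  0.008 -1.28 ]
```

```bash
echo '[{"aperture": 0.04, "tx": 0.03, "ty": -0.03, "az": -0.08}, {"aperture": 0.04, "tx": 0.06, "ty": -0.055, "az": -0.16}, {"aperture": 0.04, "tx": 0.09, "ty": -0.08, "az": -0.24}, {"aperture": 0.04, "tx": 0.12, "ty": -0.11, "az": -0.32}, {"aperture": 0.04, "tx": 0.15, "ty": -0.135, "az": -0.4}, {"aperture": 0.04, "tx": 0.18, "ty": -0.16, "az": -0.48}, {"aperture": 0.04, "tx": 0.21, "ty": -0.19, "az": -0.56}, {"aperture": 0.04, "tx": 0.24, "ty": -0.215, "az": -0.64}]' > m.json && python3 -m jog m.json
python3 g.py 0.509 0.16 0.34 -1.474 0 -1
```

```text
time_s: 1.15
eef_pos: [0.3395, -0.1942, 0.3412]
tool_rot: [0.0, 0.87, 0.493, 0.0]
ft_force: [0.5, -0.8, -0.0]
width: 0.0399
gripper_force: 0.0
t 1.15 tcp [ 0.3395 -0.1942  0.3412] w 0.04 F [ 0.5 -0.8 -0. ]
push axis in tool [-0.804  0.594  0.   ] up [-0.  0. -1.]
shift [ 0.391  -0.0365  0.0012] rot [ 0.     0.    -0.636]
```

```bash
echo '[{"aperture": 0.04, "tx": 0.04, "ty": -0.004, "az": -0.08}, {"aperture": 0.04, "tx": 0.08, "ty": -0.007, "az": -0.16}, {"aperture": 0.04, "tx": 0.12, "ty": -0.01, "az": -0.24}, {"aperture": 0.04, "tx": 0.16, "ty": -0.015, "az": -0.32}, {"aperture": 0.04, "tx": 0.2, "ty": -0.02, "az": -0.4}, {"aperture": 0.04, "tx": 0.24, "ty": -0.023, "az": -0.48}, {"aperture": 0.04, "tx": 0.28, "ty": -0.026, "az": -0.56}, {"aperture": 0.04, "tx": 0.32, "ty": -0.03, "az": -0.636}]' > m.json && python3 -m jog m.json
python3 g.py 0.507 0.18 0.2 -1.474 0.7 -1
```

```text
time_s: 1.82
eef_pos: [0.4795, 0.0954, 0.341]
tool_rot: [0.0, 0.672, 0.741, -0.0]
ft_force: [0.1, -1.1, 0.9]
width: 0.0398
gripper_force: 0.0
t 1.82 tcp [0.4795 0.0954 0.341 ] w 0.04 F [ 0.1 -1.1  0.9]
push axis in tool [-1.    -0.001  0.   ] up [-0. -0. -1.]
shift [0.0816 0.0356 0.1409] rot [ 0.    -0.7    0.001]
```

```bash
echo '[{"aperture": 0.04, "tx": 0.04, "ty": 0.015, "ay": -0.09}, {"aperture": 0.04, "tx": 0.08, "ty": 0.03, "ay": -0.18}, {"aperture": 0.04, "tx": 0.09, "ty": 0.036, "tz": 0.03, "ay": -0.27}, {"aperture": 0.04, "tx": 0.09, "ty": 0.036, "tz": 0.06, "ay": -0.36}, {"aperture": 0.04, "tx": 0.09, "ty": 0.036, "tz": 0.08, "ay": -0.45}, {"aperture": 0.04, "tx": 0.09, "ty": 0.036, "tz": 0.1, "ay": -0.54}, {"aperture": 0.04, "tx": 0.09, "ty": 0.036, "tz": 0.12, "ay": -0.63}, {"aperture": 0.04, "tx": 0.09, "ty": 0.036, "tz": 0.14, "ay": -0.7}]' > m.json && python3 -m jog m.json
python3 g.py 0.508 0.148 0.012 -1.474 0.7 -1; python3 -c "
from h import *
print(r.read_state()['q'])"
```

```text
time_s: 2.48
eef_pos: [0.5062, 0.1867, 0.1998]
tool_rot: [0.255, 0.631, 0.694, -0.232]
ft_force: [0.2, -0.7, -1.0]
width: 0.04
gripper_force: 0.0
t 2.48 tcp [0.5062 0.1867 0.1998] w 0.04 F [ 0.2 -0.7 -1. ]
push axis in tool [-0.762  0.002  0.648] up [-0.648 -0.001 -0.762]
shift [ 0.0921 -0.0017  0.1681] rot [-0.002  0.005 -0.001]
[ 0.58405053  0.34392993  1.26546197 -0.63679357  1.84970824  0.40903941]
```

```bash
echo '[{"aperture": 0.04, "tx": 0.018, "tz": 0.033}, {"aperture": 0.04, "tx": 0.036, "tz": 0.066}, {"aperture": 0.04, "tx": 0.054, "tz": 0.099}, {"aperture": 0.04, "tx": 0.072, "tz": 0.132}, {"aperture": 0.04, "tx": 0.084, "tz": 0.154}, {"aperture": 0.04, "tx": 0.089, "tz": 0.164}, {"aperture": 0.04, "tx": 0.092, "tz": 0.168}, {"aperture": 0.04, "tx": 0.092, "tz": 0.168}]' > m.json && python3 -m jog m.json
python3 g.py 0.515 0.105 0.012 -1.474 0.7 -1; python3 -c "
from h import *
crop('scene',180,100,200,150,4,'pics/s1.png')"
```

```text
time_s: 3.15
eef_pos: [0.5101, 0.1485, 0.0134]
tool_rot: [0.253, 0.633, 0.694, -0.231]
ft_force: [0.6, -0.5, -0.2]
width: 0.0398
gripper_force: 0.0
t 3.15 tcp [0.5101 0.1485 0.0134] w 0.04 F [ 0.6 -0.5 -0.2]
push axis in tool [-0.765  0.004  0.645] up [-0.645 -0.001 -0.765]
shift [-0.0325  0.0008  0.0293] rot [-0.003  0.    -0.003]
```

View pics/s1.png

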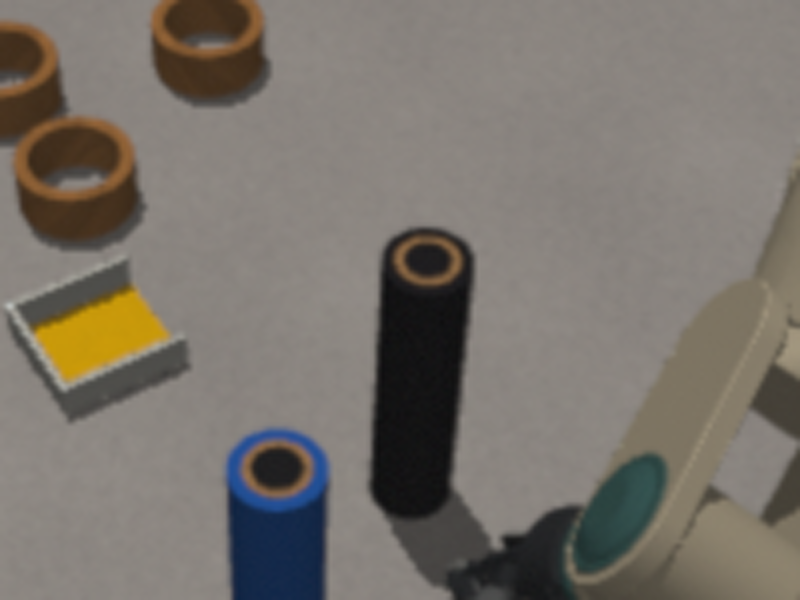

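The scene crop shows the black roll upright at (410,370), with the fingers low behind its foot at (480,570). The path towards the pocket side is clear, so I'm starting push 1.

```bash
echo '[{"aperture": 0.04, "tx": -0.0046, "tz": 0.0039}, {"aperture": 0.04, "tx": -0.0092, "tz": 0.0078}, {"aperture": 0.04, "tx": -0.0138, "tz": 0.0116}, {"aperture": 0.04, "tx": -0.0183, "tz": 0.0155}, {"aperture": 0.04, "tx": -0.0229, "tz": 0.0194}, {"aperture": 0.04, "tx": -0.0275, "tz": 0.0232}, {"aperture": 0.04, "tx": -0.0321, "tz": 0.0271}, {"aperture": 0.04, "tx": -0.0367, "tz": 0.031}]' > m.json && python3 -m jog m.json
echo '[{"aperture": 0.04, "tx": -0.0046, "tz": 0.0039}, {"aperture": 0.04, "tx": -0.0092, "tz": 0.0078}, {"aperture": 0.04, "tx": -0.0138, "tz": 0.0116}, {"aperture": 0.04, "tx": -0.0183, "tz": 0.0155}]' > m.json && python3 -m jog m.json
python3 g.py 0.541 -0.14 0.012 -1.474 0.7 -1; python3 -c "
from h import *
im=r.read_camera('top');cv2.imwrite('pics/t1.png',cv2.resize(im[110:290,120:360,::-1],None,fx=3,fy=3,interpolation=2))"
```

```text
time_s: 3.87
eef_pos: [0.5146, 0.0999, 0.0135]
tool_rot: [0.253, 0.633, 0.694, -0.231]
ft_force: [-0.1, -0.4, -0.3]
width: 0.0396
gripper_force: 0.0
time_s: 4.2
eef_pos: [0.5169, 0.0766, 0.0134]
tool_rot: [0.253, 0.633, 0.695, -0.231]
ft_force: [-0.6, 3.2, -0.2]
width: 0.04
gripper_force: 1.5
t 4.2 tcp [0.5169 0.0766 0.0134] w 0.04 F [-0.6  3.2 -0.2]
push axis in tool [-0.765  0.003  0.644] up [-0.644  0.    -0.765]
shift [-0.1659  0.0038  0.1413] rot [-0.002 -0.001 -0.003]
```

View pics/t1.png

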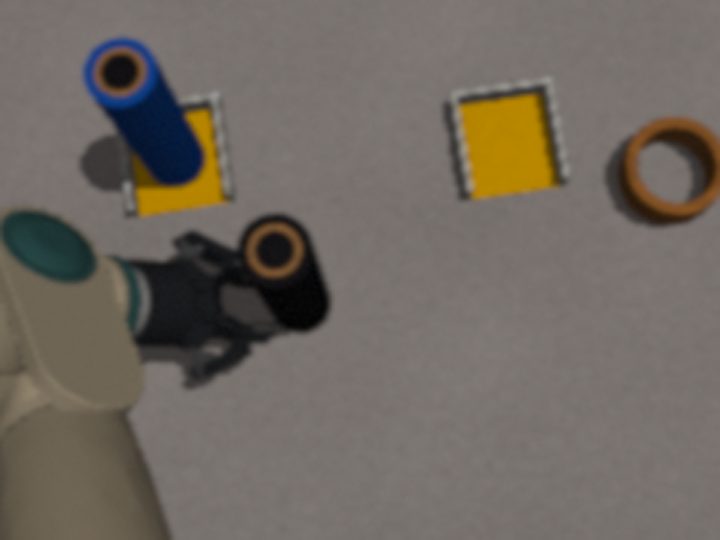

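Top view: the roll's core ring is at crop (274,250) and it is upright, cradled between the fingertips. It slides at 3.2 N.

```bash
python3 -c "
from h import *
print(ray('top',274/3+119.7,250/3+109.7,.24))"
echo '[{"aperture": 0.04, "tx": -0.0046, "tz": 0.0039}, {"aperture": 0.04, "tx": -0.0092, "tz": 0.0078}, {"aperture": 0.04, "tx": -0.0138, "tz": 0.0116}, {"aperture": 0.04, "tx": -0.0183, "tz": 0.0155}, {"aperture": 0.04, "tx": -0.0229, "tz": 0.0194}, {"aperture": 0.04, "tx": -0.0275, "tz": 0.0232}, {"aperture": 0.04, "tx": -0.0321, "tz": 0.0271}, {"aperture": 0.04, "tx": -0.0367, "tz": 0.031}]' > m.json && python3 -m jog m.json
python3 g.py 0.541 -0.14 0.012 -1.474 0.7 -1
```

```text
[0.52023934 0.05156698 0.24      ]
time_s: 4.92
eef_pos: [0.5213, 0.0283, 0.0133]
tool_rot: [0.253, 0.633, 0.694, -0.231]
ft_force: [-0.4, 3.0, 0.5]
width: 0.0399
gripper_force: 1.7
t 4.92 tcp [0.5213 0.0283 0.0133] w 0.04 F [-0.4  3.   0.5]
push axis in tool [-0.765  0.004  0.644] up [-0.644 -0.    -0.765]
shift [-0.1287  0.004   0.1101] rot [-0.003  0.    -0.003]
```

```bash
echo '[{"aperture": 0.04, "tx": -0.0046, "tz": 0.0039}, {"aperture": 0.04, "tx": -0.0092, "tz": 0.0078}, {"aperture": 0.04, "tx": -0.0138, "tz": 0.0116}, {"aperture": 0.04, "tx": -0.0183, "tz": 0.0155}, {"aperture": 0.04, "tx": -0.0229, "tz": 0.0194}, {"aperture": 0.04, "tx": -0.0275, "tz": 0.0232}, {"aperture": 0.04, "tx": -0.0321, "tz": 0.0271}, {"aperture": 0.04, "tx": -0.0367, "ty": 0.001, "tz": 0.031}]' > m.json && python3 -m jog m.json
echo '[{"aperture": 0.04, "tx": -0.0046, "tz": 0.0039}, {"aperture": 0.04, "tx": -0.0092, "tz": 0.0078}, {"aperture": 0.04, "tx": -0.0138, "tz": 0.0116}, {"aperture": 0.04, "tx": -0.0183, "tz": 0.0155}, {"aperture": 0.04, "tx": -0.0229, "tz": 0.0194}, {"aperture": 0.04, "tx": -0.0275, "tz": 0.0232}, {"aperture": 0.04, "tx": -0.0321, "tz": 0.0271}, {"aperture": 0.04, "tx": -0.0367, "ty": 0.001, "tz": 0.031}]' > m.json && python3 -m jog m.json
python3 g.py 0.5395 -0.148 0.012 -1.474 0.7 -1
python3 -c "
from h import *
im=r.read_camera('top');cv2.imwrite('pics/t2.png',cv2.resize(im[110:290,120:360,::-1],None,fx=3,fy=3,interpolation=2))"
```

```text
time_s: 5.58
eef_pos: [0.5266, -0.0194, 0.0132]
tool_rot: [0.253, 0.633, 0.694, -0.231]
ft_force: [-1.5, 3.5, 1.6]
width: 0.0401
gripper_force: 1.8
time_s: 6.25
eef_pos: [0.532, -0.0672, 0.0132]
tool_rot: [0.253, 0.633, 0.694, -0.231]
ft_force: [-1.5, 3.7, 0.7]
width: 0.0403
gripper_force: 2.0
t 6.25 tcp [ 0.532  -0.0672  0.0132] w 0.04 F [-1.5  3.7  0.7]
push axis in tool [-0.765  0.004  0.644] up [-0.644 -0.    -0.765]
shift [-0.0613 -0.0001  0.0532] rot [-0.003  0.    -0.003]
```

View pics/t2.png

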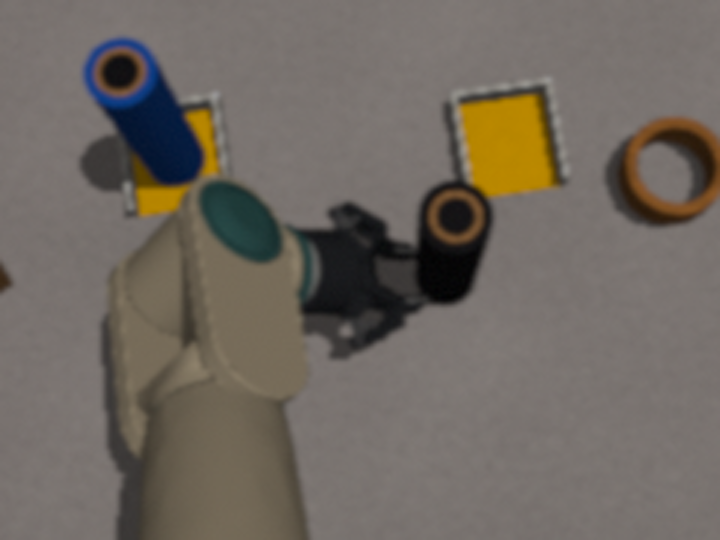

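The roll's core ring is at crop (456,216). It is upright, still cradled, and short of the empty pocket's mouth line. Next I'll push the remaining 80 mm, then back off.

```bash
python3 -c "
from h import *
print(ray('top',456/3+119.7,216/3+109.7,.24))"
echo '[{"aperture": 0.04, "tx": -0.0046, "tz": 0.0039}, {"aperture": 0.04, "tx": -0.0092, "tz": 0.0078}, {"aperture": 0.04, "tx": -0.0138, "tz": 0.0116}, {"aperture": 0.04, "tx": -0.0183, "tz": 0.0155}, {"aperture": 0.04, "tx": -0.0229, "tz": 0.0194}, {"aperture": 0.04, "tx": -0.0275, "tz": 0.0232}, {"aperture": 0.04, "tx": -0.0321, "tz": 0.0271}, {"aperture": 0.04, "tx": -0.0367, "tz": 0.031}]' > m.json && python3 -m jog m.json
echo '[{"aperture": 0.04, "tx": -0.0046, "tz": 0.0039}, {"aperture": 0.04, "tx": -0.0092, "tz": 0.0078}, {"aperture": 0.04, "tx": -0.0138, "tz": 0.0116}, {"aperture": 0.04, "tx": -0.0183, "tz": 0.0155}, {"aperture": 0.04, "tx": -0.021, "tz": 0.0178}, {"aperture": 0.04, "tx": -0.0235, "tz": 0.0199}, {"aperture": 0.04, "tx": -0.0245, "tz": 0.0207}, {"aperture": 0.04, "tx": -0.0245, "tz": 0.0207}]' > m.json && python3 -m jog m.json
echo '[{"aperture": 0.04, "tx": 0.01, "tz": -0.0085}, {"aperture": 0.04, "tx": 0.03, "tz": -0.025}, {"aperture": 0.04, "tx": 0.05, "tz": -0.042}, {"aperture": 0.04, "tx": 0.07, "tz": -0.06}, {"aperture": 0.04, "tx": 0.07, "tz": -0.06}]' > m.json && python3 -m jog m.json
python3 - <<'E'
from h import *
s=r.read_state(); print(s["eef_pos"],s["time_s"])
im=r.read_camera('top')
cv2.imwrite('pics/t3.png',cv2.resize(im[110:290,200:440,::-1],None,fx=3,fy=3,interpolation=2))
E
```

```text
[ 0.53540874 -0.0930576   0.24      ]
time_s: 6.97
eef_pos: [0.5366, -0.115, 0.0131]
tool_rot: [0.253, 0.633, 0.694, -0.231]
ft_force: [-0.4, 3.2, 0.1]
width: 0.0397
gripper_force: 2.1
time_s: 7.63
eef_pos: [0.5396, -0.1466, 0.0131]
tool_rot: [0.254, 0.633, 0.694, -0.231]
ft_force: [-0.1, 1.9, 0.6]
width: 0.0403
gripper_force: 1.3
time_s: 8.05
eef_pos: [0.5312, -0.0513, 0.014]
tool_rot: [0.254, 0.631, 0.695, -0.23]
ft_force: [-0.3, 0.6, -0.3]
width: 0.0403
gripper_force: 0.0
[ 0.5312199  -0.05125319  0.01395714] 8.05
```

View pics/t3.png

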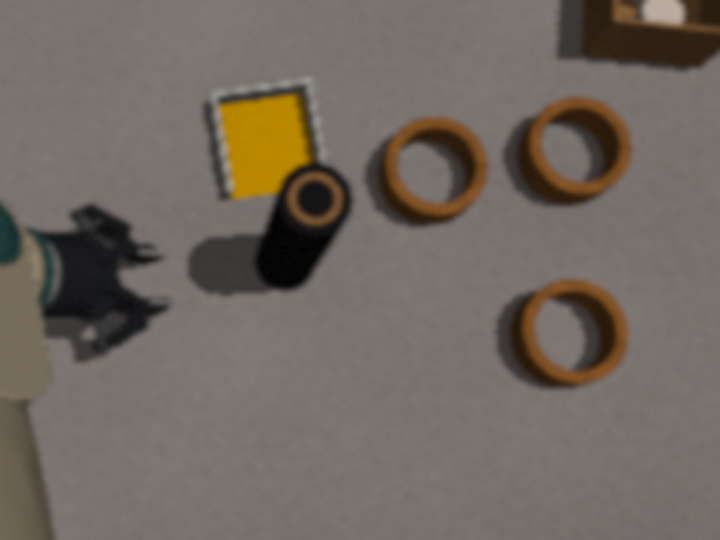

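The roll's core ring is at crop (316,200) and its foot is at about (284,265). It is upright in front of the mouth, the fingers are clear at about (160,280), and all the rings are undisturbed. I'll work out the alignment and the move to the robot side.

```bash
python3 - <<'E'
from h import *
X=ray('top',316/3+199.7,200/3+109.7,.24);print(X)
d=X[:2]-[.6618,-.1674];a=.0518;print("in pocket",d@[np.cos(a),np.sin(a)],d@[-np.sin(a),np.cos(a)])
E
python3 g.py 0.44 -0.15 0.1 0.05 0.7 -1
```

```text
[ 0.5416561  -0.17319304  0.24      ]
in pocket -0.12028269834923305 0.00043540329656335
t 8.1 tcp [ 0.5313 -0.0529  0.014 ] w 0.04 F [ 0.2 -0.5  0.3]
push axis in tool [-0.035  0.999  0.03 ] up [-0.645  0.    -0.764]
shift [-0.1226 -0.1002 -0.0091] rot [-9.830e-01  1.000e-03 -1.166e+00]
```

```bash
echo '[{"aperture": 0.04, "tx": -0.02, "ty": -0.01, "tz": -0.023}, {"aperture": 0.04, "tx": -0.04, "ty": -0.04, "tz": -0.04, "ax": -0.07, "az": -0.083}, {"aperture": 0.04, "tx": -0.055, "ty": -0.07, "tz": -0.05, "ax": -0.14, "az": -0.166}, {"aperture": 0.04, "tx": -0.06, "ty": -0.1, "tz": -0.05, "ax": -0.21, "az": -0.25}, {"aperture": 0.04, "tx": -0.07, "ty": -0.1, "tz": -0.045, "ax": -0.28, "az": -0.332}, {"aperture": 0.04, "tx": -0.08, "ty": -0.1, "tz": -0.04, "ax": -0.35, "az": -0.415}, {"aperture": 0.04, "tx": -0.09, "ty": -0.1, "tz": -0.035, "ax": -0.42, "az": -0.5}, {"aperture": 0.04, "tx": -0.1, "ty": -0.1, "tz": -0.03, "ax": -0.49, "az": -0.58}]' > m.json && python3 -m jog m.json
python3 g.py 0.44 -0.165 0.1 0.05 0.7 -1
```

```text
time_s: 8.77
eef_pos: [0.4358, -0.1187, 0.1005]
tool_rot: [0.319, 0.341, 0.875, -0.124]
ft_force: [0.1, 0.5, 0.2]
width: 0.0401
gripper_force: 0.0
t 8.77 tcp [ 0.4358 -0.1187  0.1005] w 0.04 F [0.1 0.5 0.2]
push axis in tool [-0.537  0.712  0.452] up [-0.644 -0.    -0.765]
shift [-0.026  -0.0313  0.0225] rot [-0.511 -0.001 -0.606]
```

```bash
echo '[{"aperture": 0.04, "tx": -0.004, "ty": -0.004, "tz": 0.003, "ax": -0.075, "az": -0.089}, {"aperture": 0.04, "tx": -0.008, "ty": -0.008, "tz": 0.006, "ax": -0.15, "az": -0.178}, {"aperture": 0.04, "tx": -0.012, "ty": -0.012, "tz": 0.009, "ax": -0.225, "az": -0.267}, {"aperture": 0.04, "tx": -0.016, "ty": -0.016, "tz": 0.012, "ax": -0.3, "az": -0.356}, {"aperture": 0.04, "tx": -0.02, "ty": -0.02, "tz": 0.015, "ax": -0.375, "az": -0.445}, {"aperture": 0.04, "tx": -0.024, "ty": -0.025, "tz": 0.018, "ax": -0.45, "az": -0.534}, {"aperture": 0.04, "tx": -0.026, "ty": -0.031, "tz": 0.022, "ax": -0.511, "az": -0.606}, {"aperture": 0.04, "tx": -0.026, "ty": -0.031, "tz": 0.022, "ax": -0.511, "az": -0.606}]' > m.json && python3 -m jog m.json
python3 g.py 0.462 -0.1772 0.013 0.05 0.7 -1
```

```text
time_s: 9.43
eef_pos: [0.439, -0.1621, 0.0985]
tool_rot: [0.33, 0.085, 0.94, -0.028]
ft_force: [0.4, 0.2, 0.3]
width: 0.0399
gripper_force: 0.0
t 9.43 tcp [ 0.439  -0.1621  0.0985] w 0.04 F [0.4 0.2 0.3]
push axis in tool [-0.76   0.226  0.61 ] up [-0.625  0.004 -0.781]
shift [ 0.0337 -0.0112  0.0825] rot [-0.142 -0.024 -0.179]
```

```bash
echo '[{"aperture": 0.04, "ax": -0.07, "ay": -0.012, "az": -0.09}, {"aperture": 0.04, "tx": 0.005, "ty": -0.002, "tz": 0.012, "ax": -0.142, "ay": -0.024, "az": -0.179}, {"aperture": 0.04, "tx": 0.011, "ty": -0.004, "tz": 0.027, "ax": -0.142, "ay": -0.024, "az": -0.179}, {"aperture": 0.04, "tx": 0.018, "ty": -0.006, "tz": 0.044, "ax": -0.142, "ay": -0.024, "az": -0.179}, {"aperture": 0.04, "tx": 0.024, "ty": -0.008, "tz": 0.06, "ax": -0.142, "ay": -0.024, "az": -0.179}, {"aperture": 0.04, "tx": 0.029, "ty": -0.01, "tz": 0.072, "ax": -0.142, "ay": -0.024, "az": -0.179}, {"aperture": 0.04, "tx": 0.032, "ty": -0.011, "tz": 0.078, "ax": -0.142, "ay": -0.024, "az": -0.179}, {"aperture": 0.04, "tx": 0.032, "ty": -0.011, "tz": 0.078, "ax": -0.142, "ay": -0.024, "az": -0.179}]' > m.json && python3 -m jog m.json
python3 g.py 0.462 -0.1772 0.013 0.05 0.7 -1;python3 -c "
from h import *
print(np.round(r.read_state()['q'],2))"
```

```text
time_s: 10.1
eef_pos: [0.4599, -0.1754, 0.0156]
tool_rot: [0.341, -0.022, 0.94, 0.01]
ft_force: [-0.9, 0.9, -0.1]
width: 0.04
gripper_force: 0.0
t 10.1 tcp [ 0.4599 -0.1754  0.0156] w 0.04 F [-0.9  0.9 -0.1]
push axis in tool [-0.767  0.002  0.641] up [-0.641  0.004 -0.767]
shift [ 0.0001 -0.0019  0.0033] rot [ 0.001 -0.004 -0.004]
[-0.69 -0.16  2.21  0.76  0.69 -2.81]
```

```bash
echo '[{"aperture": 0.04, "tx": -0.0046, "ty": -0.002, "tz": 0.0055}, {"aperture": 0.04, "tx": -0.0092, "ty": -0.002, "tz": 0.0098}, {"aperture": 0.04, "tx": -0.0138, "ty": -0.002, "tz": 0.0136}, {"aperture": 0.04, "tx": -0.0183, "ty": -0.002, "tz": 0.0175}, {"aperture": 0.04, "tx": -0.0229, "ty": -0.002, "tz": 0.0214}, {"aperture": 0.04, "tx": -0.0275, "ty": -0.002, "tz": 0.0252}, {"aperture": 0.04, "tx": -0.0321, "ty": -0.002, "tz": 0.0291}, {"aperture": 0.04, "tx": -0.0367, "ty": -0.002, "tz": 0.033}]' > m.json && python3 -m jog m.json
python3 g.py 0.637 -0.1686 0.013 0.05 0.7 -1;python3 -c "
from h import *
print(np.round(r.read_state()['q'],2))"
```

```text
time_s: 10.77
eef_pos: [0.5109, -0.1747, 0.0157]
tool_rot: [0.342, -0.022, 0.939, 0.009]
ft_force: [-0.9, 0.4, 0.3]
width: 0.0399
gripper_force: 0.0
t 10.77 tcp [ 0.5109 -0.1747  0.0157] w 0.04 F [-0.9  0.4  0.3]
push axis in tool [-0.765  0.001  0.644] up [-0.644  0.002 -0.765]
shift [-0.0948 -0.      0.0833] rot [ 0.001 -0.001 -0.002]
[-0.61 -0.03  2.09  0.74  0.62 -2.74]
```

```bash
echo '[{"aperture": 0.04, "tx": -0.0033, "tz": 0.0054}, {"aperture": 0.04, "tx": -0.0079, "tz": 0.0093}, {"aperture": 0.04, "tx": -0.0125, "tz": 0.0131}, {"aperture": 0.04, "tx": -0.017, "tz": 0.017}, {"aperture": 0.04, "tx": -0.0216, "tz": 0.0209}, {"aperture": 0.04, "tx": -0.0262, "tz": 0.0247}, {"aperture": 0.04, "tx": -0.0308, "tz": 0.0286}, {"aperture": 0.04, "tx": -0.0354, "tz": 0.0325}]' > m.json && python3 -m jog m.json
python3 g.py 0.637 -0.1686 0.0135 0.05 0.7 -1
python3 -c "
from h import *
im=r.read_camera('top');cv2.imwrite('pics/t4.png',cv2.resize(im[110:290,200:440,::-1],None,fx=3,fy=3,interpolation=2))"
```

```text
time_s: 11.43
eef_pos: [0.5587, -0.1727, 0.0136]
tool_rot: [0.342, -0.022, 0.939, 0.009]
ft_force: [-7.1, -0.7, 5.6]
width: 0.0398
gripper_force: 4.3
t 11.43 tcp [ 0.5587 -0.1727  0.0136] w 0.04 F [-7.1 -0.7  5.6]
push axis in tool [-0.765  0.002  0.643] up [-0.643  0.002 -0.765]
shift [-0.0599  0.0004  0.0505] rot [ 0.    -0.001 -0.003]
```

View pics/t4.png

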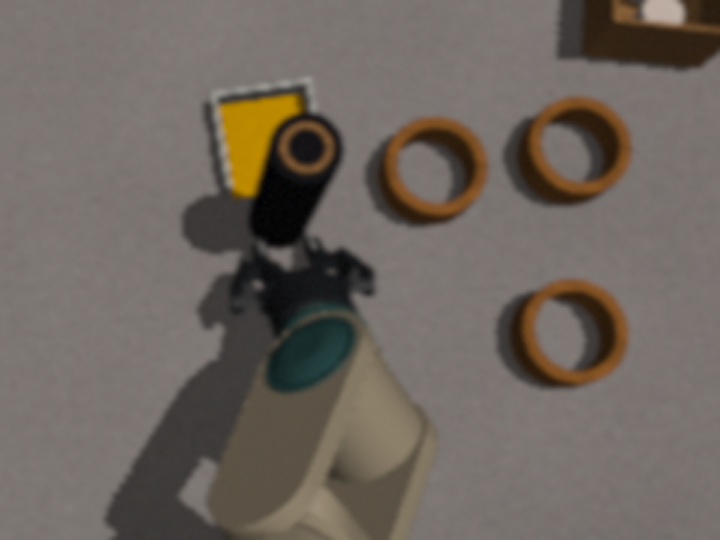

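The core ring is at crop (306,147), the foot is about to reach the mouth, and the fingers are behind it at about (285,250). I'll check the lean and the offset.

Run:
```python
from h import *
X=ray('top',306/3+199.7,147/3+109.7,.24);print(X)
d=X[:2]-[.6618,-.1674];a=.0518;print("in pocket",d@[np.cos(a),np.sin(a)],d@[-np.sin(a),np.cos(a)])
th=np.linspace(0,6.28,60)
foot=np.c_[X[0]+.03*np.cos(th),X[1]+.03*np.sin(th),0*th]
p=proj('top',foot); q=(p-[199.7,109.7])*3; print("predicted foot crop centre",q.mean(0),"bottom",q[:,1].max(),"left",q[:,0].min())
print(r.read_state()["ft_force"],r.read_state()["moment"])
```

```text
[ 0.58595261 -0.17025366  0.24      ]
in pocket -0.07589340892857592 0.0010773067838814258
predicted foot crop centre [277.42957634 219.65549154] bottom 249.2824498336122 left 247.50729658251703
[-2.71998616  0.46221894  2.12225649] [-0.00318754  0.50911552  0.05042343]
```

It is upright and centred (y +1 mm, x −76 mm in the pocket frame), and the force has fallen back to under 4 N. Continuing.

```bash
echo '[{"aperture": 0.04, "tx": -0.0038, "tz": 0.0032}, {"aperture": 0.04, "tx": -0.0076, "tz": 0.0064}, {"aperture": 0.04, "tx": -0.0115, "tz": 0.0096}, {"aperture": 0.04, "tx": -0.0153, "tz": 0.0129}, {"aperture": 0.04, "tx": -0.0191, "tz": 0.0161}, {"aperture": 0.04, "tx": -0.023, "tz": 0.0193}, {"aperture": 0.04, "tx": -0.0268, "tz": 0.0225}, {"aperture": 0.04, "tx": -0.0306, "tz": 0.0257}]' > m.json && python3 -m jog m.json
python3 g.py 0.635 -0.1688 0.0135 0.05 0.7 -1
```

```text
time_s: 12.15
eef_pos: [0.5983, -0.1707, 0.0134]
tool_rot: [0.342, -0.022, 0.939, 0.009]
ft_force: [-5.7, 0.7, 4.9]
width: 0.0399
gripper_force: 4.3
t 12.15 tcp [ 0.5983 -0.1707  0.0134] w 0.04 F [-5.7  0.7  4.9]
push axis in tool [-0.766  0.002  0.643] up [-0.643  0.002 -0.766]
shift [-0.0283  0.0001  0.0236] rot [ 0.001 -0.001 -0.003]
```

```bash
echo '[{"aperture": 0.04, "tx": -0.0038, "tz": 0.0032}, {"aperture": 0.04, "tx": -0.0076, "tz": 0.0064}, {"aperture": 0.04, "tx": -0.0115, "tz": 0.0096}, {"aperture": 0.04, "tx": -0.0153, "tz": 0.0129}, {"aperture": 0.04, "tx": -0.0191, "tz": 0.0161}, {"aperture": 0.04, "tx": -0.0225, "tz": 0.0189}, {"aperture": 0.04, "tx": -0.0255, "tz": 0.0214}, {"aperture": 0.04, "tx": -0.027, "tz": 0.0227}]' > m.json && python3 -m jog m.json
echo '[{"aperture": 0.04}, {"aperture": 0.04, "tx": 0.003, "tz": -0.0025}, {"aperture": 0.04, "tx": 0.01, "tz": -0.0085}, {"aperture": 0.04, "tx": 0.03, "tz": -0.025}, {"aperture": 0.04, "tx": 0.05, "tz": -0.042}, {"aperture": 0.04, "tx": 0.07, "tz": -0.06}, {"aperture": 0.04, "tx": 0.09, "tz": -0.076}, {"aperture": 0.04, "tx": 0.09, "tz": -0.076}]' > m.json && python3 -m jog m.json
python3 -c "
from h import *
im=r.read_camera('top');cv2.imwrite('pics/t5.png',cv2.resize(im[90:240,160:360,::-1],None,fx=4,fy=4,interpolation=2))
im=r.read_camera('scene');cv2.imwrite('pics/s2.png',cv2.resize(im[90:290,140:390,::-1],None,fx=3,fy=3,interpolation=2))"
```

```text
time_s: 12.82
eef_pos: [0.6336, -0.1689, 0.0134]
tool_rot: [0.342, -0.022, 0.939, 0.009]
ft_force: [-7.0, -0.9, 4.1]
width: 0.0401
gripper_force: 4.3
time_s: 13.48
eef_pos: [0.5114, -0.1737, 0.0116]
tool_rot: [0.341, -0.022, 0.94, 0.01]
ft_force: [-0.1, -0.5, -0.7]
width: 0.04
gripper_force: 0.0
```

View pics/t5.png

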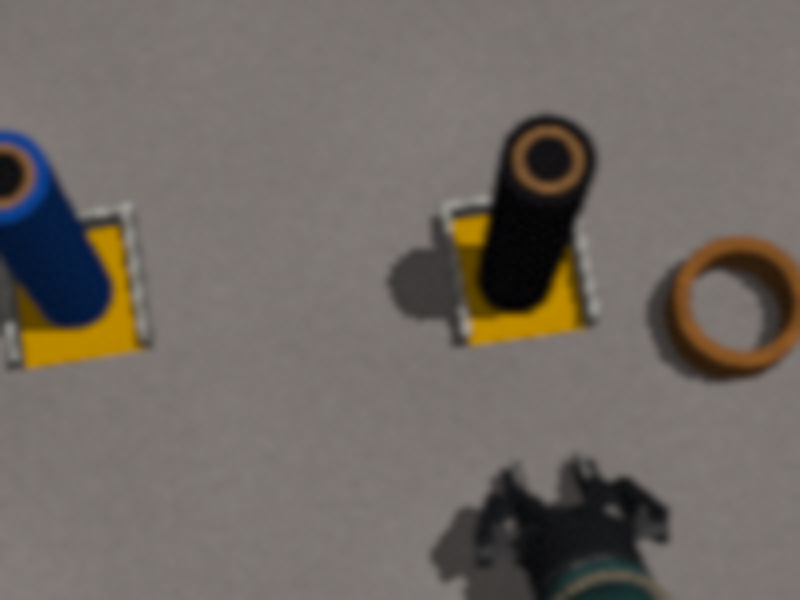

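View pics/s2.png

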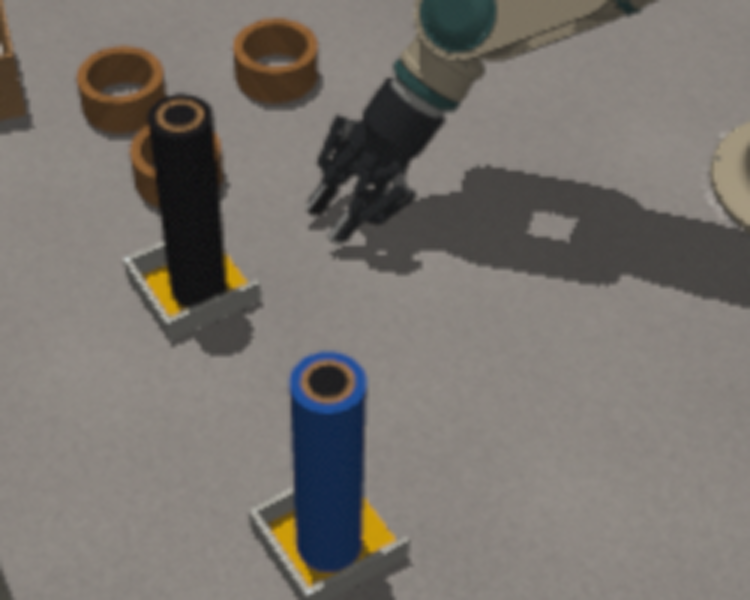

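The black roll stands upright inside the pocket: its core ring is at top crop (549,159) and there is yellow floor in front of its foot at (520,330). The hand is well clear at about (580,470), and the blue roll and tape are unmoved. I'll do a last numeric check, lift the hand slightly off the bench and hand in.

```bash
echo '[{"aperture": 0.04, "tx": -0.02, "tz": -0.024}, {"aperture": 0.04, "tx": -0.02, "tz": -0.024}, {"aperture": 0.04, "tx": -0.02, "tz": -0.024}, {"aperture": 0.04, "tx": -0.02, "tz": -0.024}]' > m.json && python3 -m jog m.json
python3 - <<'E'
from h import *
X=ray('top',549/4+159.6,159/4+89.6,.24);print(X)
d=X[:2]-[.6618,-.1674];a=.0518;x=d@[np.cos(a),np.sin(a)];y=d@[-np.sin(a),np.cos(a)];print("in pocket",x,y)
if -.012<x<.016 and abs(y)<.012: print(r.close_job())
E
```

```text
time_s: 13.92
eef_pos: [0.516, -0.1746, 0.0452]
tool_rot: [0.343, -0.023, 0.939, 0.009]
ft_force: [0.4, -0.1, 0.1]
width: 0.0396
gripper_force: 0.0
[ 0.66152522 -0.16690464  0.24      ]
in pocket -0.0002487624457931132 0.0005089240625473789
the job is handed in; nothing more can be done
None
```

I pushed the black roll upright into the empty pocket and handed the job in at about 14 s; it measured within 1 mm of the pocket centre, with the hand clear and the blue roll and tape visibly unmoved (carton not re-imaged, but the arm never went near it).

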